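Roll a pot up the loading ramp onto the roller mixer

ROBOT

A 6-joint arm with a two-finger parallel gripper is mounted at the origin on a cart in front of the work surface, level with it; the furniture and walls round the work are solid. World frame = base frame: x ahead of the robot, y to its left, z up, the work surface at z = 0. Lengths are in m, angles in rad, forces in N, time in s.
With the tool pointing down it reaches from about 0.325 to 0.9 m from the base axis. Payload 6.1 kg.
Tool frame: the origin (TCP) lies midway between the tips of the shut fingers; the grasp point (between the pads) lies 19 mm behind it; x points along the fingers, y is the direction in which the jaws open and shut, and the axes are right-handed (so a half turn about x gives the same grasp; the last joint's range is limited). The gripper opens to 85 mm and grips with 20 to 120 N. Pads are 22 mm wide; open, the fingers measure 114 mm over their backs; the gripper's body (76 mm by 85 mm) begins 54 mm behind the grasp point. The pads swing forward as they close: fully open they stand 13 mm farther back than shut.
Start: joints at [-1.384, 0.22, 1.526, -0, 1.395, -0.126], TCP at [0.192, -0.595, 0.231] pointing down, gripper open.
Joint ranges: [-2.98, 2.98], [-0.91, 2.08], [0.09, 2.57], [-1.24, 4.39], [0.2, 2.65], [-2.68, 2.68]. Speed limits (rad/s): [2.57, 2.57, 3.01, 3.14, 3.14, 3.14].

INTERFACE

Orientations are given as [roll, pitch, yaw] about the fixed x, y, z axes, in that order (R = Rz(yaw) Ry(pitch) Rx(roll)).
In Python, from plant import movep, move_l, set_joints, gripper_to, hold, inverse_kinematics, observe, get_image, get_calibration, Unreachable, job_done gives the robot as it stands. Calls block until the motion is done:
- movep(position, orientation): joint-space move of the TCP to a pose.
- move_l(position, feed=0.15, rotation=None, max_force=None): straight line of the TCP; rotation=None keeps the orientation; feed is the mean speed in m/s. With max_force (N) it stops when the force on the tool has changed by that much, and returns True; else False.
- set_joints(angles): joint-space move.
- gripper_to(opening, f_grip=None): finger opening in m; f_grip is the grip in N (None keeps the last); returns when the fingers have stopped.
- hold(seconds).
- inverse_kinematics(position, orientation): joint angles nearest the present ones, or None.
- observe(): the state.
- get_image(name): name is "scene" or "top"; returns (picture, depth): 480x640x3 uint8, red, green, blue; 480x640 float32, m along the optical axis (not along the pixel's ray), 0 where there is no reading.
- get_calibration(name): a dict with "intrinsics" (3x3 intrinsics, pixels), "world_from_camera" (4x4, takes a point from camera to world coordinates). Camera axes: x right, y down, z forward; pixel columns grow to the right and rows downward; lengths in m; the calibration is good to about 2 mm. A picture is of the moment at which its call begins. get_calibration takes no time and is no camera call.
A pose or a line that the arm cannot do raises Unreachable and nothing moves.
- job_done(): hands the job in, once; it reports no verdict.
The state is a dict: "time_s": time; "q": joint angles; "joint_velocities": joint speeds; "joint_torque": joint torques, N m; "eef_pos": TCP position; "tcp_rot": TCP orientation; "ft_force": force on the tool from outside, world axes, zero at the start; "torque": the same for the moment, N m; "opening": finger opening in m.
Only numpy, scipy, OpenCV 4.12 (cv2) and the standard library are available. Lean on these libraries where they do the work, as an engineer would, in place of code of your own. Each camera call takes 0.05 s, during which the arm holds its last target.

TASK

Load the roller mixer with your fingertips only, never lifting the pot: push the white screw-lid pot that lies at the foot of the loading ramp up the ramp from behind, staying behind it all the way so that it never rolls loose, until it drops into its seat between the two black rollers. Then swing the hold-down arm with the red grips over towards the pot and press it down until its wheel rests on the pot. Leave the other jars, the bottles and the marker where they are.

Things in the scene. Friction and masses are not known exactly. Their poses are not given: they have to be found in the camera images.
- pot_centre (a point): Centre of the white screw-lid pot (on its axis, half-way along). The pot is a cylinder 110 mm long, 88 mm in diameter (lid 1 mm larger in radius than the rest), 0.23 to 0.44 kg, lying on its side across the ramp's foot against the lip. z of this point is the pot's axis, base to lid, level and along the rollers; the pot turns about it as it rolls.
- seat (a point): Fixed on the mixer: where the pot's centre is when the pot lies fully down between the rollers, 72 mm above the bench. x is level and points uphill (ramp's foot to rollers), y runs along the rollers, z is up. White bearing plates 49 mm high stand 63 mm either side in y; a drive housing, 78 mm high with its dial, lies at y -69 to -117 mm.
- first_roller (a point): Middle of the first black roller's axis (axes as the seat's), 34 mm before the seat, 27 mm above the bench. The two rollers are 25 mm in diameter, 68 mm apart, and turn. Once the pot's centre has passed above this axis (it is then 84 mm above the bench) it rolls on and drops 12 mm into the seat by itself.
- loading_ramp: Aluminium ramp, 208 mm long, rising 9 degrees to the first roller's top, 126 mm wide between flanges 13 mm high. Origin: on its upper face at the middle of its foot; x up the slope, y across, z out of the face. A round lip 10 mm high crosses the foot at x = 0; the pot's centre starts at x = 30, z = 44 mm. A pot let go on the slope rolls back to the lip.
- keeper (a joint): Angle of the hold-down arm, rad: 0 = wheel resting on a seated pot, about 1.1 = cross bar straight above the hinge, 1.55 to 1.8 at the start (up and leaning back, away from the pot). Its axis runs along the rollers; stops at -0.15 and 1.85. The hinge is stiff: about 1 N at the bar moves it and it stays roughly where left; low down it may sink slowly.
- keeper_bar (a point): Middle of the hold-down arm's cross bar, the place to push: 66 mm long along the rollers, 7 mm thick, with red grips 12 mm thick on its outer ends and two 6 mm steel arms 21 mm apart. 75 mm from the hinge axis. With the arm down on a seated pot it lies 12 mm uphill of the seat and 61 mm above it, free from above.
- keeper_hinge (a point): Fixed point on the hold-down arm's hinge axis, 78 mm uphill of the seat and 98 mm above the bench, on a post 38 mm wide along the rollers.
- stirrer: Fixed equipment to keep clear of: overhead stirrer on a blue H-shaped foot, right of the mixer. Origin at the bench under the middle of its foot; a grey motor head, about 0.15 m across, overhangs the foot towards the robot some 0.35 to 0.7 m above the bench, with a shaft down into a pail: draw the arm in before turning past it.
- red_lid_jar: Bystander: small white jar with a red lid, 68 mm across, 65 mm high, standing left of the mixer. Origin at its underside.
- plain_jar: Bystander: white jar with a white lid, 73 mm across, 85 mm high, standing behind the ramp. Origin at its underside.
- yellow_lid_jar: Bystander: white jar with a yellow lid, 72 mm across, 74 mm high, standing to the right at the back. Origin at its underside.
- small_jar: Bystander: white jar with a white lid, 71 mm across, 70 mm high, standing to the right. Origin at its underside.
- blue_cap_bottle: Bystander: white bottle with a blue cap, 68 mm across, 165 mm high, at the back to the right. Origin at its underside.
- red_cap_reagent: Bystander: white bottle with a red cap, 60 mm across, 130 mm high, at the back to the left. Origin at its underside.
- blue_marker: Bystander: marker pen with a blue cap, 13 mm thick, 130 mm long, lying to the right of the ramp's foot. Origin at its underside.

How it is judged:
On the way, in this order (a step that is already met when the one before it is completed fails the run):
1. the pot has been rolled up the ramp and lies in its seat between the rollers (x of pot_centre in the frame of seat between -0.007 and 0.007 m and y of pot_centre in the frame of seat between -0.015 and 0.015 m and z of pot_centre in the frame of seat between -0.006 and 0.006 m), for 0.2 s.
2. the hold-down arm has been swung over onto the seated pot (all of step 1 and value of joint keeper between -0.08 and 0.06 rad), for 0.2 s.
At the end, for the whole second after the job is handed in: The pot lies at rest between the rollers (its centre within 7 mm along the slope direction, 6 mm in height and 15 mm along the rollers of the seat point) and the hold-down arm is down on it (joint between -0.08 and 0.06 rad) (all of step 2 and linear speed of pot below 0.02 m/s); the robot touches nothing.
It fails at once if the pot rolls loose on the ramp (faster than 0.2 m/s with nothing of the robot touching it) (x of pot_centre in the frame of loading_ramp between 0.045 and 0.215 m and linear speed of pot above 0.2 m/s and contact force between each of the fingers, the arm and pot below 0.02 N).
It fails at once if the pot is lifted off the ramp by more than 12 mm (x of pot_centre in the frame of loading_ramp below 0.2 m and z of pot_centre in the frame of loading_ramp above 0.056 m).
It fails at once if the pot is lifted clear above the rollers (z of pot_centre in the frame of seat above 0.026 m).
It fails at once if the pot is turned up on end (angle between pot_centre's own z axis and vertical below 1.2 rad).
It fails at once if a bystander (jar, bottle or marker) is moved by more than 20 mm or knocked over (distance of any of red_lid_jar, plain_jar, yellow_lid_jar, small_jar, blue_cap_bottle, red_cap_reagent, blue_marker from where it was at the start of the episode above 0.02 m or angle between any of red_lid_jar, plain_jar, yellow_lid_jar, small_jar, blue_cap_bottle, red_cap_reagent's own z axis and vertical above 0.3 rad).
It also fails if it takes over 58 s, if anything falls off the work surface, if the arm or the gripper's body presses on something with over 40 N, if the wrist force passes 120 N, or if a joint passes its speed limit or range.

## Working session

There is one attempt and no reset: what is moved stays moved. The work goes in short steps, each a Python script; the robot and the scene stay as the last script left them, time stands still between calls to the robot, and variables do not carry over. Pictures are saved under pics/ and viewed, and the job is handed in when it is done.

```bash
ls; mkdir -p pics
python3 - <<'E'
from plant import *
import cv2,numpy as np
for n in("scene","top"):
    im,d=get_image(n); cv2.imwrite(f"pics/{n}0.png",im[:,:,::-1]); np.save(f"{n}0.npy",d)
    c=get_calibration(n); print(n,np.round(c["intrinsics"],1).tolist(),np.round(c["world_from_camera"],4).tolist())
print(observe())
E
```

```text
pics
scene [[532.1, 0.0, 323.1], [0.0, 532.1, 242.7], [0.0, 0.0, 1.0]] [[-0.7085, -0.443, 0.5493, -0.2037], [-0.7057, 0.4478, -0.549, 0.714], [-0.0028, -0.7767, -0.6299, 0.9675], [0.0, 0.0, 0.0, 1.0]]
top [[515.0, 0.0, 333.9], [0.0, 515.0, 236.1], [0.0, 0.0, 1.0]] [[-0.0273, -0.9934, 0.111, 0.3668], [-0.9996, 0.026, -0.0131, -0.0163], [0.0102, -0.1113, -0.9937, 1.5479], [0.0, 0.0, 0.0, 1.0]]
{'time_s': 0.1, 'q': array([-1.38408891e+00,  2.21163177e-01,  1.52753484e+00,  9.86057425e-06,
        1.39466926e+00, -1.26093862e-01]), 'joint_velocities': array([-2.72728549e-04, -9.77045490e-04, -2.36490146e-03,  6.29036055e-04,
       -2.80946660e-03, -5.27188346e-06]), 'joint_torque': array([ 6.95797225e-04, -4.98244572e+01, -3.90546298e+01, -1.46254033e-04,
        5.65042690e-03,  6.08474380e-06]), 'eef_pos': array([ 0.19222801, -0.59412392,  0.23027858]), 'tcp_rot': array([-1.70235888,  1.56902168,  1.75203332]), 'ft_force': array([ 0.36669571,  0.12451085, -0.91628459]), 'torque': array([ 0.00053566, -0.00213996,  0.04228136]), 'opening': 0.0853537382396425}
```

View pics/scene0.png

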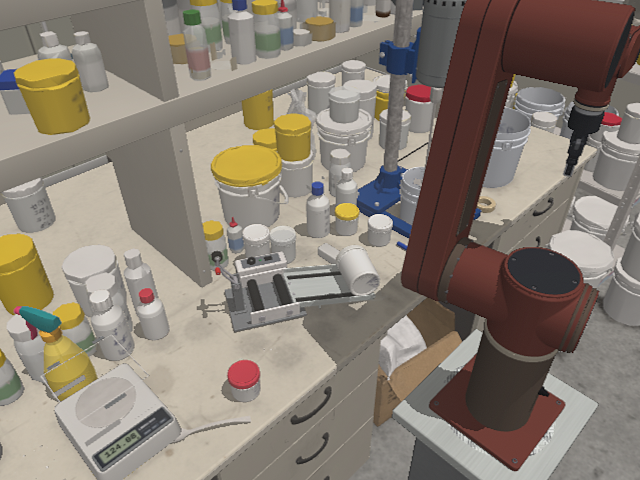

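View pics/top0.png

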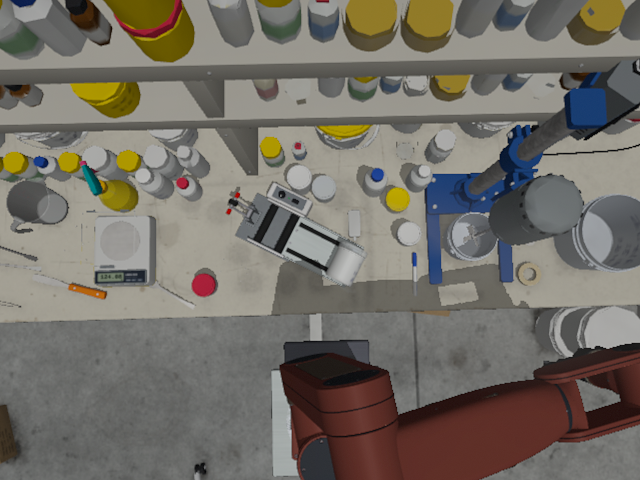

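The scene view shows the pot at about (357,270), with the rollers near (270,290) and the keeper near (213,285). In the top view the pot is at (347,264), the rollers at (255–280,230) and the red grips at (232,205). Next I'll zoom in and compute positions.

```bash
cat > h.py <<'E'
import numpy as np,cv2
from plant import *
def cloud(n,d):
    c=get_calibration(n);K=c["intrinsics"];T=c["world_from_camera"]
    v,u=np.mgrid[:480,:640]
    P=np.stack([(u-K[0,2])/K[0,0]*d,(v-K[1,2])/K[1,1]*d,d],-1)
    return P@T[:3,:3].T+T[:3,3]
def crop(im,x0,y0,x1,y1,s,f): cv2.imwrite(f,cv2.resize(im[y0:y1,x0:x1,::-1],None,fx=s,fy=s,interpolation=cv2.INTER_CUBIC))
def proj(n,p):
    c=get_calibration(n);K=c["intrinsics"];T=np.linalg.inv(c["world_from_camera"])
    q=np.atleast_2d(p)@T[:3,:3].T+T[:3,3]; q=q@K.T; return q[:,:2]/q[:,2:]
E
python3 - <<'E'
from h import *
im=cv2.imread("pics/top0.png")[:,:,::-1];crop(im,210,165,380,295,4.5,"pics/t1.png")
im=cv2.imread("pics/scene0.png")[:,:,::-1];crop(im,190,225,400,345,3.8,"pics/s1.png")
P=cloud("top",np.load("top0.npy"))
for u,v in [(347,264),(330,270),(360,255),(300,240),(250,185+45),(270,225),(290,196),(320,187),(300,176),(397,200),(408,233),(375,180),(185,187),(204,285),(415,270),(414,255),(320,285),(232,205),(237,195),(229,212)]: print((u,v),np.round(P[v,u],3))
E
```

```text
(347, 264) [ 0.449 -0.07   0.099]
(330, 270) [ 0.434 -0.022  0.076]
(360, 255) [ 0.473 -0.108  0.094]
(300, 240) [0.528 0.065 0.02 ]
(250, 230) [0.563 0.214 0.015]
(270, 225) [0.577 0.154 0.01 ]
(290, 196) [0.653 0.089 0.069]
(320, 187) [0.674 0.    0.085]
(300, 176) [0.701 0.056 0.116]
(397, 200) [ 0.633 -0.222  0.072]
(408, 233) [ 0.536 -0.251  0.068]
(375, 180) [ 0.367 -0.016  1.548]
(185, 187) [0.676 0.379 0.121]
(204, 285) [0.402 0.339 0.066]
(415, 270) [ 0.43  -0.275  0.017]
(414, 255) [ 0.475 -0.275  0.014]
(320, 285) [0.394 0.009 0.005]
(232, 205) [0.608 0.234 0.195]
(237, 195) [0.64  0.225 0.17 ]
(229, 212) [0.593 0.246 0.175]
```

View pics/t1.png

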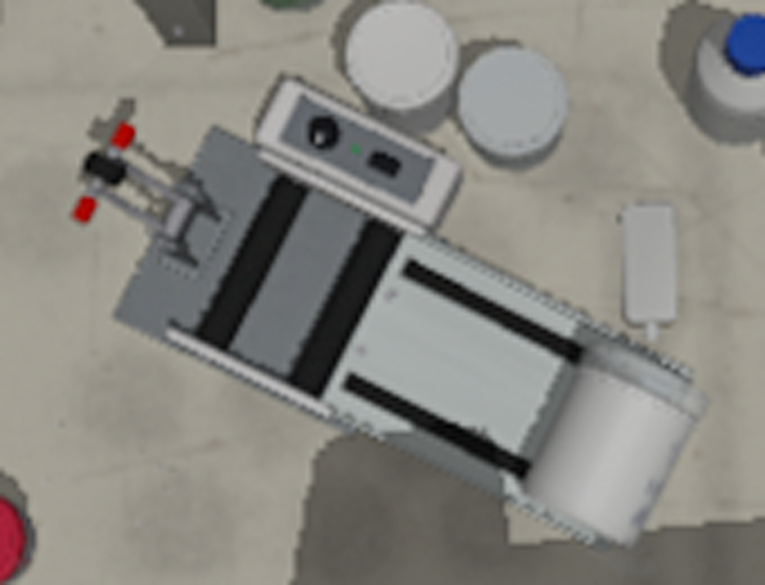

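View pics/s1.png

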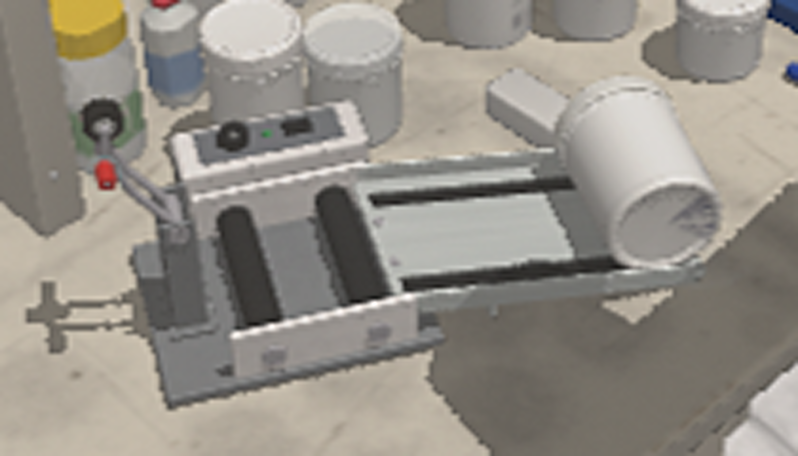

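```bash
cat >> h.py <<'E'
def ray(n,u,v,z):
    c=get_calibration(n);K=c["intrinsics"];T=c["world_from_camera"]
    d=T[:3,:3]@np.array([(u-K[0,2])/K[0,0],(v-K[1,2])/K[1,1],1]);o=T[:3,3]
    return o+d*(z-o[2])/d[2]
E
python3 - <<'E'
from h import *
f=lambda x,y,z:ray("top",210+x/4.5,165+y/4.5,z)
a,b=f(385,232,.0395),f(312,388,.0395); c,d=f(290,185,.0395),f(213,340,.0395)
for p in(a,b,c,d):print(np.round(p,4))
m1,m2=(a+b)/2,(c+d)/2; print("seat",(m1+m2)/2,"sep",np.linalg.norm(m1-m2),"dir",np.degrees(np.arctan2(*(m2-m1)[[1,0]])), "axis perp",np.degrees(np.arctan2(*(b-a)[[1,0]]))-90,np.degrees(np.arctan2(*(d-c)[[1,0]]))-90)
g=lambda x,y,z:ray("scene",190+x/3.8,225+y/3.8,z)
a,b=g(337,192,.0395),g(378,300,.0395); c,d=g(236,213,.0395),g(264,322,.0395)
for p in(a,b,c,d):print(np.round(p,4))
m1,m2=(a+b)/2,(c+d)/2; print("scene seat",(m1+m2)/2,np.linalg.norm(m1-m2),np.degrees(np.arctan2(*(m2-m1)[[1,0]])))
# flange lines, depth pts of pot
from scipy.optimize import least_squares
for n in("top","scene"):
    P=cloud(n,np.load(n+"0.npy")); im=cv2.imread(f"pics/{n}0.png")
    c=np.array([.455,-.075])
    m=(np.hypot(P[...,0]-c[0],P[...,1]-c[1])<.08)&(P[...,2]>.05)&(P[...,2]<.13)
    Q=P[m];print(n,len(Q),Q.min(0),Q.max(0))
    def res(x):
        ax=np.array([np.cos(x[2]),np.sin(x[2]),0]);v=Q-np.array([x[0],x[1],x[3]])
        v=v-np.outer(v@ax,ax);return np.linalg.norm(v,axis=1)-.0443
    r=least_squares(res,[.455,-.075,np.radians(-25+0),.05],loss="soft_l1",f_scale=.002)
    ax=np.array([np.cos(r.x[2]),np.sin(r.x[2]),0]);t=(Q-np.array([r.x[0],r.x[1],r.x[3]]))@ax
    lo,hi=np.percentile(t,[1,99]);print(r.x,np.degrees(r.x[2]),"ctr",r.x[:2]+ax[:2]*(lo+hi)/2,hi-lo,np.abs(r.fun).mean())
E
```

```text
[0.5965 0.0754 0.0395]
[0.4949 0.125  0.0395]
[0.6294 0.1373 0.0395]
[0.5281 0.1891 0.0395]
seat [0.5622067  0.13169778 0.0395    ] sep 0.07113461237762253 dir 62.34092250271356 axis perp 64.01301573810775 62.95149414361009
[0.5923 0.0807 0.0395]
[0.4972 0.1296 0.0395]
[0.6247 0.142  0.0395]
[0.534  0.1933 0.0395]
scene seat [0.56205528 0.13639209 0.0395    ] 0.07145326600765801 60.99618270455552
top 1108 [ 0.38750123 -0.12796473  0.05335181] [ 0.51692599 -0.00742647  0.10293572]
[ 0.69041722 -0.19427713 -0.48981355  0.04900359] -28.06424905169334 ctr [ 0.45223965 -0.06729307] 0.10744785511814078 0.002380354573186166
scene 1256 [ 0.38582598 -0.12189796  0.05002503] [ 0.51958276 -0.00627849  0.10031254]
[ 1.24852069 -0.4641078  -0.46178079  0.04717756] -26.45809007111779 ctr [ 0.45085958 -0.06713688] 0.10841799404208874 0.004585416820688014
```

Run:
```python
from h import *
C={n:cv2.imread(f"pics/{n}0.png").astype(int) for n in("top","scene")}
P=cloud("top",np.load("top0.npy"))
for v in(70,100,120,130): print(v,[np.round(P[v,u],2).tolist() for u in(120,180,200,215,235,260,300,360)])
print("panel",[np.round(P[v,u],2).tolist() for u,v in[(250,165),(245,150),(235,130),(225,140)]])
print("stirrer",[np.round(P[v,u],2).tolist() for u,v in[(550,205),(495,210),(520,180),(560,235),(540,240)]])
u=np.array([np.cos(np.radians(62)),np.sin(np.radians(62))]);w=np.array([-u[1],u[0]])
seat=np.array([.562,.134])
for n,(x0,y0,x1,y1) in dict(top=(215,190,250,220),scene=(200,240,225,280)).items():
    c=C[n];m=(c[...,2]>120)&(c[...,1]<80)&(c[...,0]<80)
    k=np.zeros_like(m);k[y0:y1,x0:x1]=m[y0:y1,x0:x1]
    nn,l,s,ce=cv2.connectedComponentsWithStats(k.astype(np.uint8));print(n,s[1:,4],ce[1:].round(1))
# predicted grips projections as function of theta
for th in(1.5,1.6,1.7,1.8):
    a=th+.487;x=.078-.075*np.cos(a);z=.098+.075*np.sin(a)
    pts=[[*(seat+u*x+w*s),z] for s in(.028,-.028)]
    print(th,round(x,3),round(z,3),proj("top",pts).round(1).tolist(),proj("scene",pts).round(1).tolist())
```

```text
70 [[0.73, 0.31, 0.76], [0.73, 0.21, 0.76], [0.73, 0.18, 0.75], [0.73, 0.16, 0.75], [0.73, 0.13, 0.75], [0.73, 0.09, 0.75], [0.73, 0.02, 0.75], [0.73, -0.08, 0.74]]
100 [[0.75, 0.38, 0.58], [0.77, 0.28, 0.52], [0.73, 0.21, 0.62], [0.74, 0.19, 0.6], [0.77, 0.17, 0.52], [0.77, 0.12, 0.52], [0.76, 0.03, 0.54], [0.76, -0.09, 0.53]]
120 [[0.73, 0.4, 0.52], [0.73, 0.28, 0.52], [0.73, 0.24, 0.52], [0.73, 0.21, 0.51], [0.73, 0.17, 0.51], [0.73, 0.12, 0.51], [0.73, 0.03, 0.5], [0.73, -0.09, 0.5]]
130 [[0.73, 0.42, 0.47], [0.84, 0.39, 0.14], [0.88, 0.37, 0.0], [0.73, 0.23, 0.44], [0.75, 0.19, 0.39], [0.88, 0.18, -0.0], [0.87, 0.06, 0.0], [0.8, -0.11, 0.2]]
panel [[0.74, 0.2, 0.12], [0.74, 0.19, 0.24], [0.75, 0.19, 0.39], [0.73, 0.22, 0.36]]
stirrer [[0.51, -0.41, 0.65], [0.53, -0.37, 0.49], [0.59, -0.42, 0.51], [0.52, -0.69, 0.06], [0.46, -0.43, 0.55]]
top [23 19] [[236.9 194.8]
 [228.4 211.1]]
scene [28] [[217.5 270.6]]
1.5 0.108 0.167 [[230.8, 214.2], [240.4, 195.9]] [[222.7, 269.4], [219.0, 254.1]]
1.6 0.115 0.163 [[228.8, 213.3], [238.4, 195.1]] [[219.9, 271.1], [216.3, 255.7]]
1.7 0.121 0.159 [[227.0, 212.5], [236.6, 194.4]] [[217.3, 273.0], [213.8, 257.6]]
1.8 0.127 0.155 [[225.4, 211.8], [235.0, 193.7]] [[214.9, 275.1], [211.5, 259.6]]
```

```bash
cat >> h.py <<'E'
from scipy.spatial.transform import Rotation as Ro
YAW=np.radians(62)
U=np.array([np.cos(YAW),np.sin(YAW)]);W=np.array([-U[1],U[0]]);SEAT=np.array([.562,.134])
def ori(s,tilt=0):
    # tool x down (tilt>0: tips lean uphill), tool y = s*W
    y=np.array([*(s*W),0]);x=np.array([*(U*np.sin(tilt)),-np.cos(tilt)])
    return Ro.from_matrix(np.stack([x,y,np.cross(x,y)],1)).as_euler('xyz')
def S(x,y,z): return np.array([*(SEAT+U*x+W*y),z])
E
python3 - <<'E'
from h import *
for s in(1,-1):
  for p in([.12,-.36,.3],S(-.31,0,.2),S(-.31,0,.04),S(-.05,0,.08),S(.15,0,.26),S(.15,0,.15)):
    q=inverse_kinematics(p,ori(s));print(s,np.round(p,3),None if q is None else np.round(q,2))
E
```

```text
1 [ 0.12 -0.36  0.3 ] [-1.46 -0.44  2.01  0.    1.58  2.17]
1 [ 0.416 -0.14   0.2  ] None
1 [ 0.416 -0.14   0.04 ] None
1 [0.539 0.09  0.08 ] [ 0.02  0.19  1.86 -0.    1.09 -2.63]
1 [0.632 0.266 0.26 ] [ 0.28  0.35  1.31 -0.    1.48 -2.37]
1 [0.632 0.266 0.15 ] [ 0.28  0.43  1.43 -0.    1.29 -2.37]
-1 [ 0.12 -0.36  0.3 ] [-1.46 -0.44  2.01  0.    1.58 -0.97]
-1 [ 0.416 -0.14   0.2  ] [-0.5  -0.22  2.02  0.    1.33 -0.01]
-1 [ 0.416 -0.14   0.04 ] [-0.5   0.02  2.15  0.    0.98 -0.01]
-1 [0.539 0.09  0.08 ] [ 0.02  0.19  1.86 -0.    1.09  0.51]
-1 [0.632 0.266 0.26 ] [ 0.28  0.35  1.31 -0.    1.48  0.77]
-1 [0.632 0.266 0.15 ] [ 0.28  0.43  1.43 -0.    1.29  0.77]<sys>:0: UserWarning: Gimbal lock detected. Setting third angle to zero since it is not possible to uniquely determine all angles.
```

```bash
python3 -W ignore - <<'E'
from h import *
o=ori(-1)
movep([.10,-.35,.3],o)
movep(S(-.315,.002,.2),o)
gripper_to(.06)
move_l(S(-.315,.002,.043),feed=.12)
s=observe();print(s["time_s"],s["eef_pos"],s["opening"],s["ft_force"])
for n in("scene","top"):
    im,d=get_image(n)
    crop(im,*((260,200,460,350) if n=="scene" else (260,180,460,330)),4,f"pics/{n}2.png")
E
```

```text
4.425 [ 0.41295869 -0.14351345  0.04369879] 0.060076670474237356 [-0.23547846 -0.42746985 -0.04033483]
```

View pics/scene2.png

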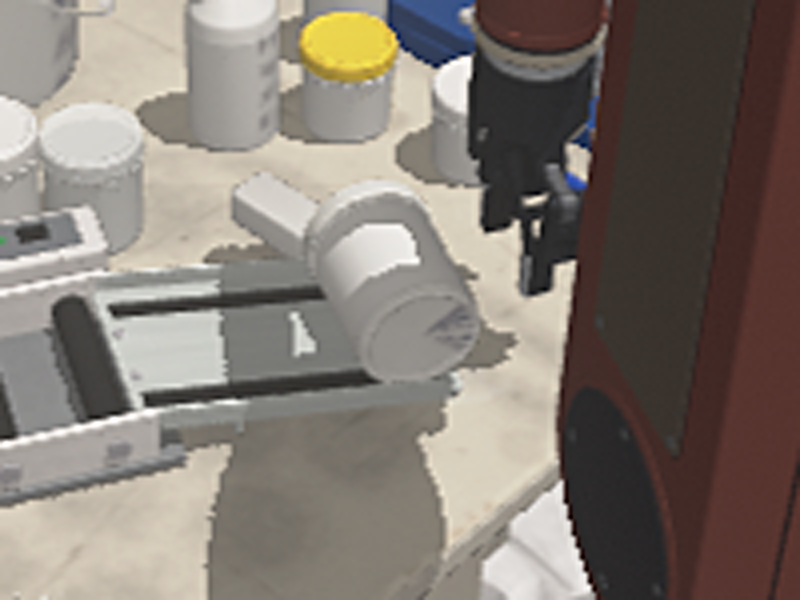

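View pics/top2.png

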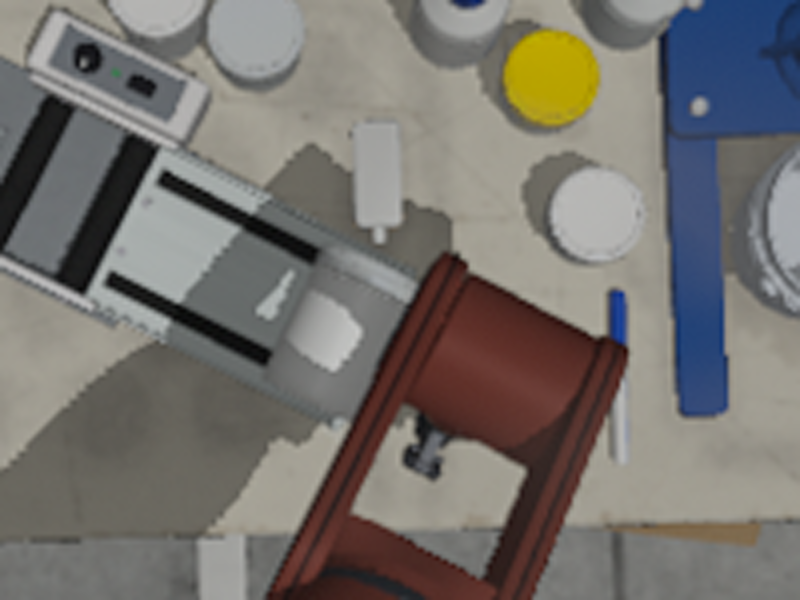

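Fingers are lowered behind the pot (scene crop ~(520,260), pot ~(400,280)), clear of the marker and jars. I'll touch it, then push it partway.

```bash
python3 -W ignore - <<'E'
from h import *
r=move_l(S(-.265,.002,.043),feed=.03,max_force=1.0)
s=observe();x0=(s["eef_pos"][:2]-SEAT)@U;print(r,s["time_s"],x0,s["eef_pos"][2],s["ft_force"])
for i in range(1,4):
    x=x0+.03*i
    r=move_l(S(x,.002,.043+.158*(.03*i)),feed=.035,max_force=25)
    s=observe();print(r,round(s["time_s"],2),(s["eef_pos"][:2]-SEAT)@U,s["eef_pos"][2],s["ft_force"].round(2))
for n in("scene","top"):
    im,d=get_image(n)
    crop(im,*((190,200,390,350) if n=="scene" else (220,170,420,320)),4,f"pics/{n}3.png")
E
```

```text
True 5.5667 -0.2832994451591554 0.04268227808577993 [ 0.63861113 -0.17864817  0.10532823]
False 6.6 -0.25455475513868475 0.04863599324593536 [-2.74 -6.48  6.97]
False 7.62 -0.22469794474998614 0.05357645846355234 [-3.29 -7.7   7.48]
False 8.63 -0.19488467742506405 0.05845141360556062 [-4.12 -8.7   8.53]
```

View pics/scene3.png

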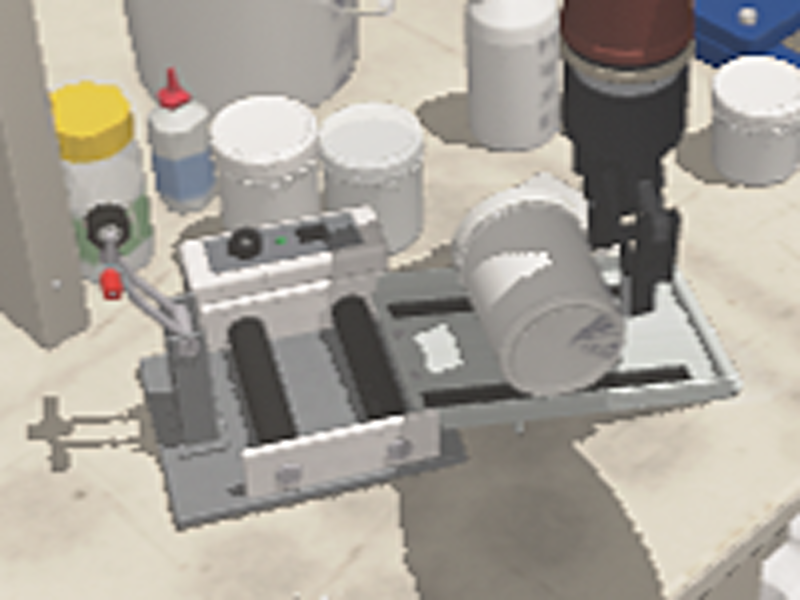

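View pics/top3.png

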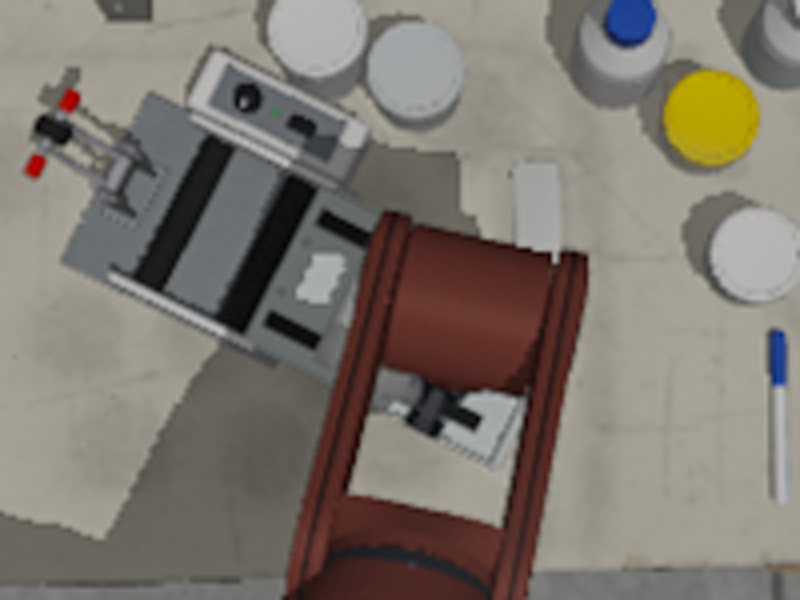

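The pot is rolling up squarely, with its centre near scene crop (540,300) and both fingers still behind it. I'll carry on over the first roller.

```bash
python3 -W ignore - <<'E'
from h import *
x0=-.2833
for x in(-.165,-.135,-.115,-.105,-.100,-.096,-.092,-.089,-.086,-.083,-.080,-.077,-.074):
    r=move_l(S(x,.002,.043+.158*min(x-x0,.2)),feed=.035 if x<-.11 else .015,max_force=30)
    s=observe();print(r,round(s["time_s"],2),((s["eef_pos"][:2]-SEAT)@U).round(4),s["eef_pos"][2].round(4),s["ft_force"].round(2))
    if x>-.1 and np.linalg.norm(s["ft_force"])<2: break
for n in("scene","top"):
    im,d=get_image(n)
    crop(im,*((190,200,390,350) if n=="scene" else (220,170,420,320)),4,f"pics/{n}4.png")
E
```

```text
False 9.7 -0.1666 0.063 [-4.11 -8.63  9.45]
False 10.72 -0.1367 0.0677 [ -4.07 -10.06   9.1 ]
False 11.44 -0.1166 0.0707 [-4.1  -9.21  8.71]
False 12.27 -0.1056 0.0716 [-0.06 -5.18  3.85]
False 12.75 -0.0999 0.0717 [-0.33 -2.62  0.58]
False 13.17 -0.0958 0.0725 [ 0.84 -0.75  0.74]
```

View pics/scene4.png

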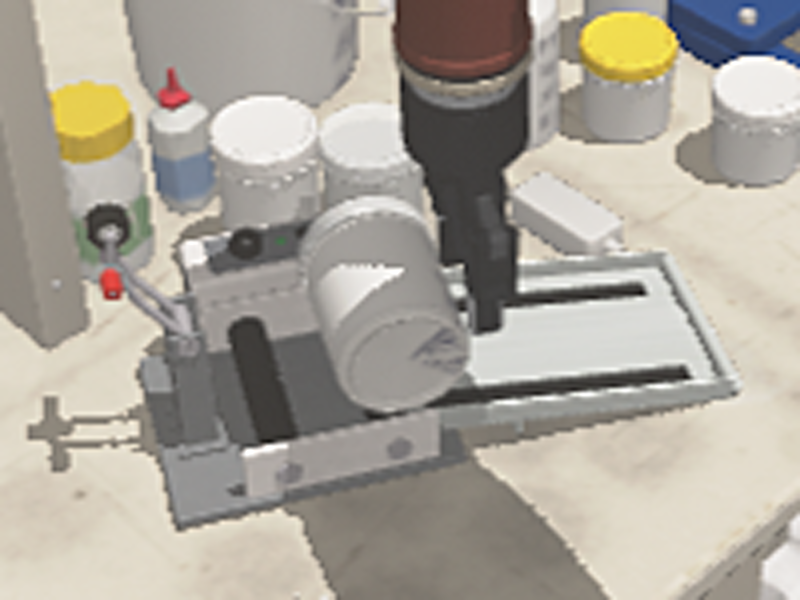

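The pot (scene crop ~(390,310)) is on top of the first roller and hasn't dropped yet; the second roller is still bare. I'll keep pushing gently.

```bash
python3 -W ignore - <<'E'
from h import *
for x in(-.092,-.088,-.084,-.080):
    r=move_l(S(x,.002,.0735),feed=.015,max_force=30)
    s=observe();print(r,round(s["time_s"],2),((s["eef_pos"][:2]-SEAT)@U).round(4),s["eef_pos"][2].round(4),s["ft_force"].round(2))
    im,d=get_image("scene");crop(im,190,200,390,350,4,f"pics/sc5_{int(-x*1000)}.png")
E
python3 -c "
import cv2,numpy as np
a=[cv2.resize(cv2.imread(f'pics/sc5_{k}.png'),(400,300)) for k in(92,88,84,80)]
cv2.imwrite('pics/m5.png',np.vstack([np.hstack(a[:2]),np.hstack(a[2:])]))"
```

```text
False 13.69 -0.0919 0.0734 [-1.24  0.39  0.37]
False 14.16 -0.0877 0.0735 [-0.1   0.5   0.22]
False 14.62 -0.0838 0.0735 [-0.71  0.21  0.7 ]
False 15.09 -0.0799 0.0735 [ 0.05  0.59 -0.57]
```

View pics/m5.png

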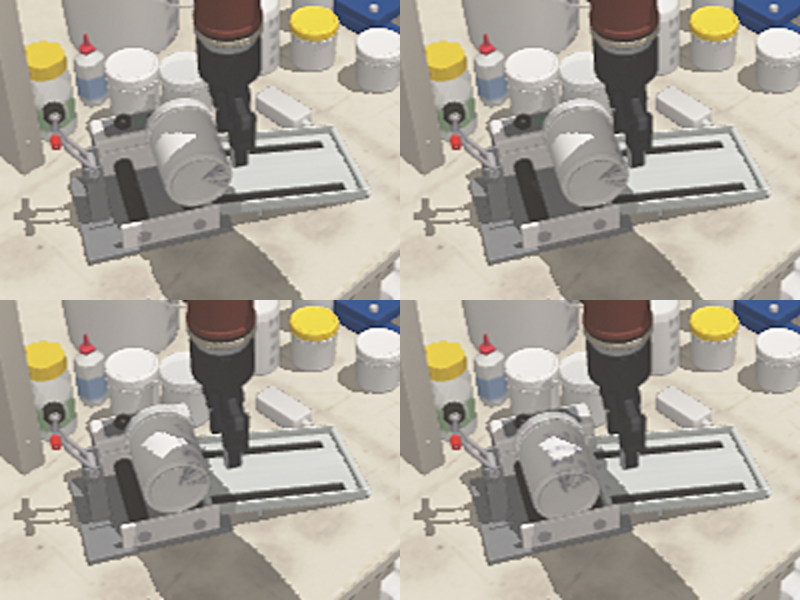

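The pot rolled over in frames 3–4 and now sits between the rollers. I'll back the arm off and verify.

```bash
python3 -W ignore - <<'E'
from h import *
move_l(S(-.10,.002,.075),feed=.1)
move_l(S(-.12,.002,.26),feed=.2)
s=observe();print(s["time_s"])
for n in("scene","top"):
    im,d=get_image(n)
    crop(im,*((190,200,390,350) if n=="scene" else (200,150,400,300)),4,f"pics/{n}6.png")
    P=cloud(n,d)
    m=(np.hypot(P[...,0]-.562,P[...,1]-.134)<.08)&(P[...,2]>.085)&(P[...,2]<.13)
    Q=P[m]-np.array([*SEAT,0]);xs=Q[:,:2]@U;ys=Q[:,:2]@W
    k=(np.abs(xs)<.05)&(np.abs(ys)<.06);from scipy.optimize import least_squares
    r=least_squares(lambda p:np.hypot(xs[k]-p[0],Q[k,2]-p[1])-.0443,[0,.07],loss="soft_l1",f_scale=.002)
    print(n,k.sum(),r.x,np.percentile(ys[k],[2,98]))
E
```

```text
16.575
scene 1181 [0.00305931 0.06786204] [-0.04961058  0.05541192]
top 249 [0.00101211 0.07017205] [-0.03814297  0.05447232]
```

View pics/scene6.png

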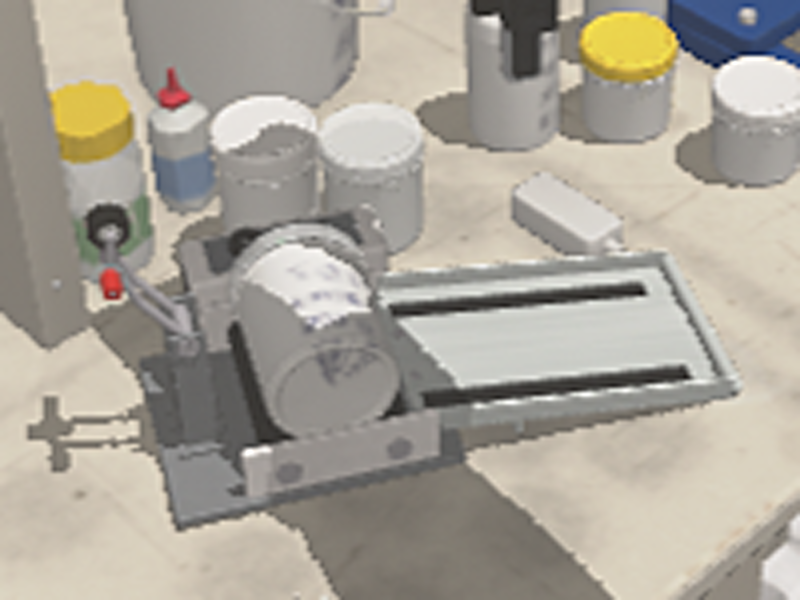

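View pics/top6.png

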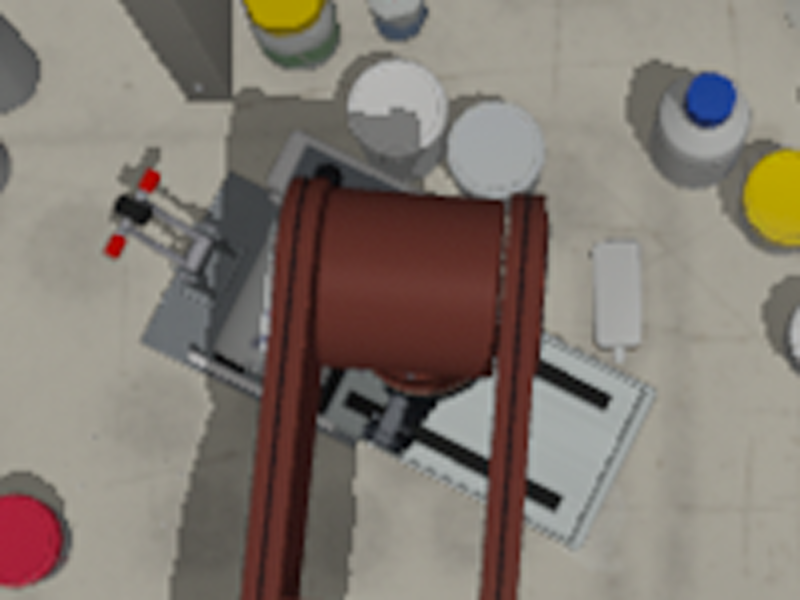

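Both views show the pot seated, with the fit within 3 mm in x and about 2–4 mm in z of the seat. Next I'll take the fingers behind the keeper bar, which leans back at θ≈1.65 (red grips at top crop (150,180) and (115,245)).

```bash
cat >> h.py <<'E'
def bar(th):
    a=th+.487; return .078-.075*np.cos(a), .098+.075*np.sin(a)
E
python3 -W ignore - <<'E'
from h import *
o=ori(-1,.25)
gripper_to(.04)
movep(S(-.06,0,.28),o)
movep(S(.162,-.001,.27),o)
move_l(S(.162,-.001,.149),feed=.12)
s=observe();print(s["time_s"],s["eef_pos"],s["opening"],s["ft_force"])
for n in("scene","top"):
    im,d=get_image(n)
    crop(im,*((160,190,360,340) if n=="scene" else (180,130,380,280)),4,f"pics/{n}7.png")
E
```

```text
19.4 [0.63975556 0.27673467 0.15033934] 0.03998231892323272 [-1.01136811  0.33487394  0.388841  ]
```

View pics/scene7.png

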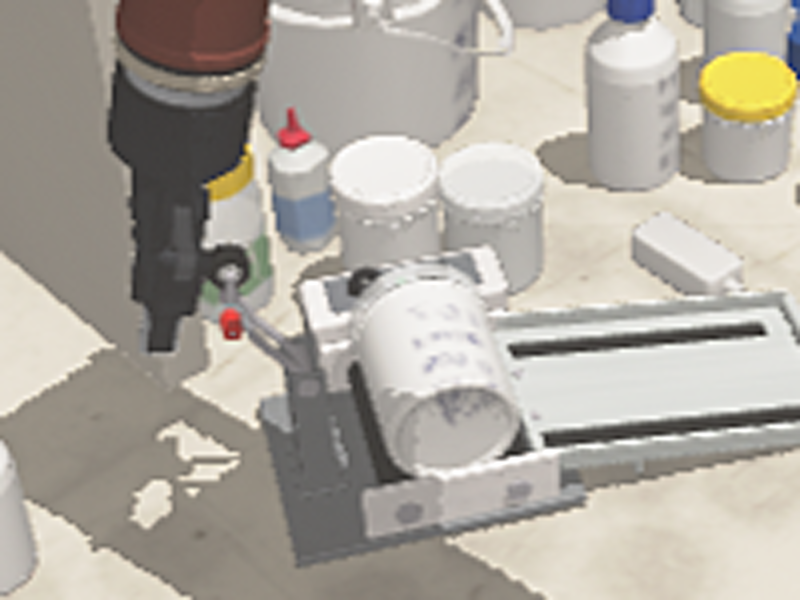

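View pics/top7.png

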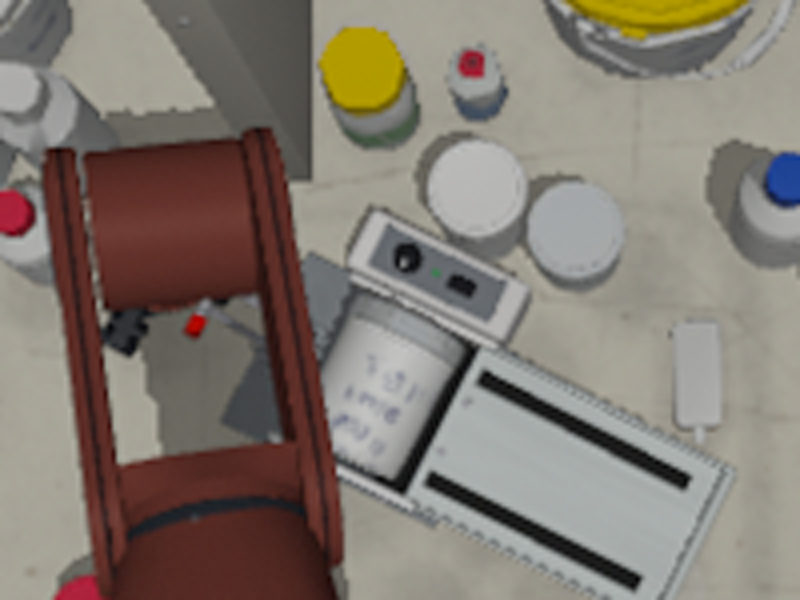

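The fingers are behind the bar (tip at scene crop (160,350), grip at (232,325)). I'll sweep along the bar's arc.

```bash
python3 -W ignore - <<'E'
from h import *
for th in(1.65,1.5,1.35,1.2,1.05,.9,.75,.6,.45):
    x,z=bar(th)
    r=move_l(S(x+.021,-.001,z-.013),feed=.05,max_force=20)
    s=observe();print(th,r,round(s["time_s"],2),(s["ft_force"][:2]@U).round(2),s["ft_force"].round(2))
    if r: break
for n in("scene","top"):
    im,d=get_image(n)
    crop(im,*((160,190,360,340) if n=="scene" else (180,130,380,280)),4,f"pics/{n}8.png")
E
```

```text
1.65 False 20.11 0.78 [0.93 0.39 0.98]
1.5 False 20.48 -0.06 [ 0.51 -0.34  0.05]
1.35 False 20.86 -0.04 [-0.18  0.05  0.11]
1.2 False 21.23 0.03 [-0.31  0.19  0.09]
1.05 False 21.61 0.66 [ 0.94  0.25 -0.43]
0.9 False 21.98 -0.31 [-0.31 -0.18  0.13]
0.75 False 22.36 1.04 [0.38 0.97 0.12]
0.6 False 22.73 -1.53 [-1.08 -1.16  0.05]
0.45 False 23.11 0.52 [-0.3   0.75 -0.43]
```

View pics/scene8.png

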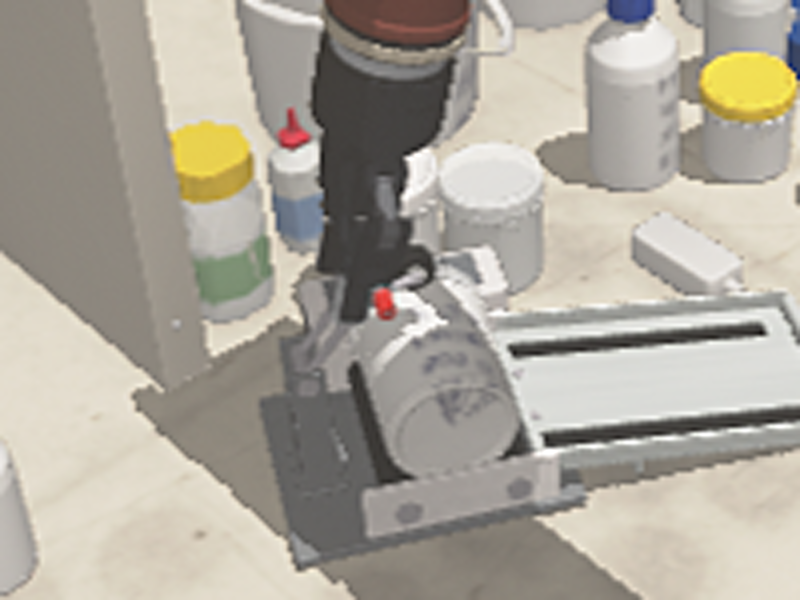

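The keeper is over the pot (near grip at scene crop (385,303)), still slightly raised. I'll back off and press it down from above.

```bash
python3 -W ignore - <<'E'
from h import *
s=observe();x,z=(s["eef_pos"][:2]-SEAT)@U,s["eef_pos"][2]
move_l(S(x+.02,-.001,z+.01),feed=.1)
move_l(S(x+.03,-.001,.24),feed=.2)
im,d=get_image("scene");crop(im,160,190,360,340,4,"pics/scene9.png")
C=im.astype(int)
m=((C[...,0]>120)&(C[...,1]<80)&(C[...,2]<80)).astype(np.uint8);m[:,:225]=0;m[:245]=0;m[285:]=0;m[:,300:]=0
n,l,st,ce=cv2.connectedComponentsWithStats(m);print(st[1:,4],ce[1:].round(1))
for th in(0,.1,.2,.3,.4,.5,.6):
    b=bar(th);print(th,np.round(b,3),proj("scene",[S(b[0],.026,b[1]),S(b[0],-.026,b[1])]).round(1).tolist())
print(observe()["time_s"])
E
```

```text
[17 22] [[251.2 251.9]
 [255.6 265.8]]
0 [0.012 0.133] [[265.6, 271.4], [261.0, 257.5]]
0.1 [0.016 0.14 ] [[263.8, 269.6], [259.2, 255.8]]
0.2 [0.02  0.146] [[261.7, 268.1], [257.2, 254.2]]
0.3 [0.025 0.151] [[259.4, 266.7], [254.9, 252.8]]
0.4 [0.031 0.156] [[256.8, 265.6], [252.4, 251.7]]
0.5 [0.037 0.161] [[254.1, 264.6], [249.7, 250.7]]
0.6 [0.043 0.164] [[251.1, 263.9], [246.9, 250.0]]
24.2083
```

View pics/scene9.png

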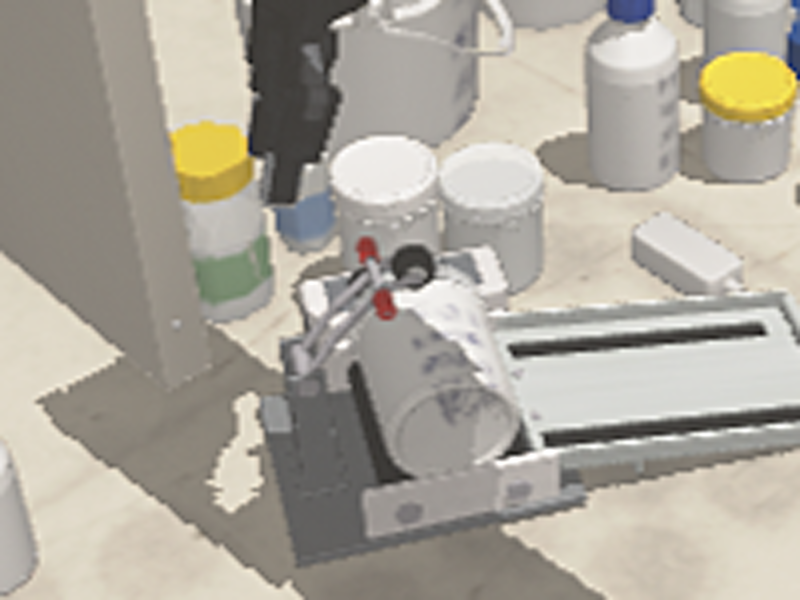

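Measured θ is about 0.43 (grips at (251,252) and (256,266) in the image), and the bar is free from above. Pressing now.

```bash
python3 -W ignore - <<'E'
from h import *
o=ori(-1,0)
x,z=bar(.43)
movep(S(x,-.001,.22),o)
move_l(S(x,-.001,z+.02),feed=.1)
for th in(.42,.34,.26,.18,.1,.02,-.05,-.1,-.15):
    x,z=bar(th)
    r=move_l(S(x,-.001,z+.001),feed=.03,max_force=6)
    s=observe();print(th,r,round(s["time_s"],2),(s["eef_pos"][:2]-SEAT)@U,s["eef_pos"][2],s["ft_force"].round(2))
    if r: break
im,d=get_image("scene");crop(im,160,190,360,340,4,"pics/scene10.png")
E
```

```text
0.42 True 25.75 0.030716715245674753 0.15711559305795128 [ 0.03 -0.15 -0.5 ]
```

View pics/scene10.png

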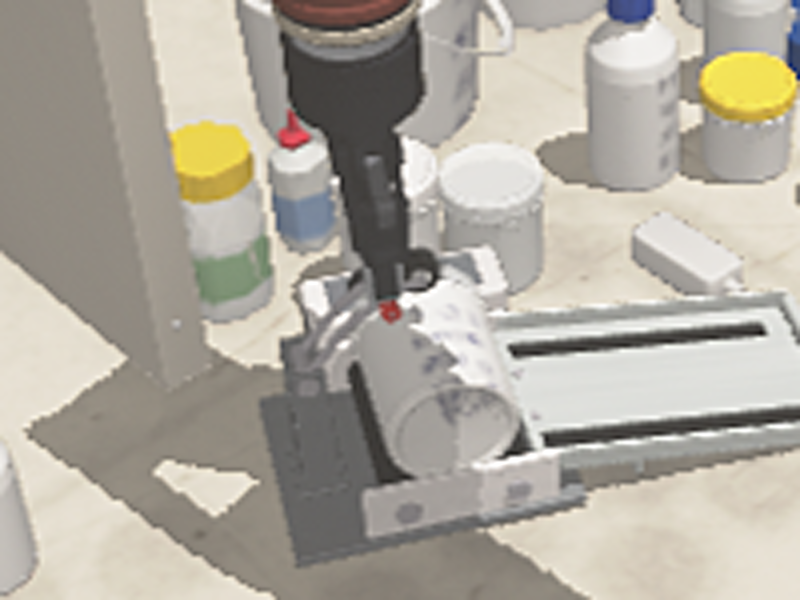

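The tips are on the grips (near one at (390,312)), and the stop was only the contact spike. I'll continue with a higher threshold.

```bash
python3 -W ignore - <<'E'
from h import *
for th in(.34,.26,.18,.1,.05,0,-.05,-.1,-.15):
    x,z=bar(th)
    r=move_l(S(x,-.001,z+.001),feed=.025,max_force=12)
    s=observe();print(th,r,round(s["time_s"],2),((s["eef_pos"][:2]-SEAT)@U).round(4),s["eef_pos"][2].round(4),s["ft_force"].round(2))
    if r or s["ft_force"][2]>6: break
im,d=get_image("scene");crop(im,160,190,360,340,4,"pics/scene11.png")
E
```

```text
0.34 False 26.13 0.0269 0.1538 [ 0.2   0.8  -0.25]
0.26 False 26.52 0.0228 0.1497 [-0.74  0.24  0.07]
0.18 False 26.92 0.0189 0.1452 [ 0.68 -0.25 -0.14]
0.1 False 27.31 0.0154 0.1403 [0.54 0.28 0.09]
0.05 False 27.61 0.0135 0.1374 [-0.58  0.41 -0.13]
0 True 27.82 0.0134 0.137 [-2.61  0.62  6.08]
```

View pics/scene11.png

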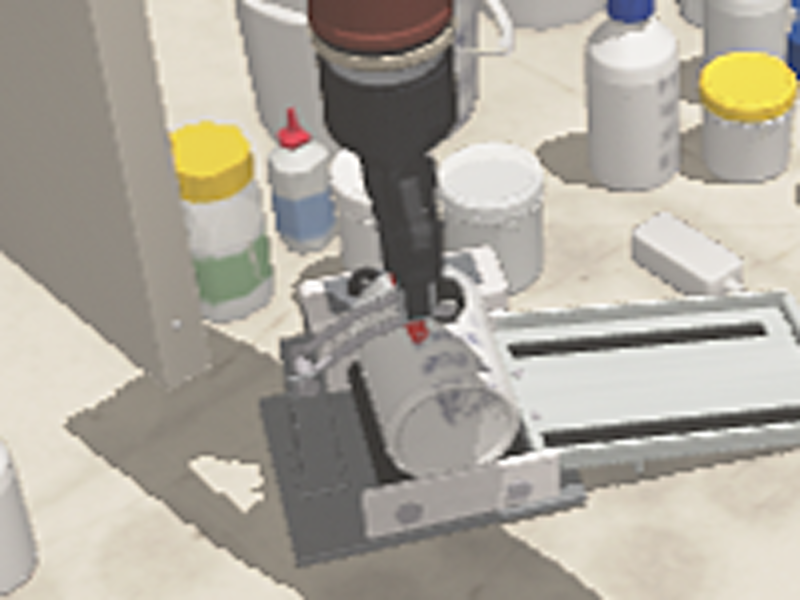

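```bash
python3 -W ignore - <<'E'
from h import *
s=observe();x,z=(s["eef_pos"][:2]-SEAT)@U,s["eef_pos"][2]
r=move_l(S(x-.0008,-.001,z-.0015),feed=.01,max_force=12); hold(.4)
s=observe();print(r,s["eef_pos"][2],s["ft_force"].round(2))
move_l(S(x,-.001,z+.02),feed=.06)
move_l(S(-.02,-.001,.27),feed=.2)
movep(S(-.2,-.03,.3),ori(-1))
hold(.5)
C,d=get_image("scene");crop(C,160,190,360,340,4,"pics/scene12.png")
C=C.astype(int)
m=((C[...,0]>120)&(C[...,1]<80)&(C[...,2]<80)).astype(np.uint8);m[:,:225]=0;m[:245]=0;m[290:]=0;m[:,300:]=0
n,l,st,ce=cv2.connectedComponentsWithStats(m);print(st[1:,4],ce[1:].round(1))
for th in(-.1,-.05,0,.05,.1):
    b=bar(th);print(th,proj("scene",[S(b[0],.026,b[1]),S(b[0],-.026,b[1])]).round(1).tolist())
im,d=get_image("top");crop(im,180,130,430,300,3.2,"pics/top12.png")
C=im.astype(int);m=((C[...,0]>120)&(C[...,1]<80)&(C[...,2]<80)).astype(np.uint8);m[:,:240]=0;m[:190]=0;m[245:]=0;m[:,320:]=0
n,l,st,ce=cv2.connectedComponentsWithStats(m);print(st[1:,4],ce[1:].round(1))
for th in(-.1,0,.1):
    b=bar(th);print(th,proj("top",[S(b[0],.026,b[1]),S(b[0],-.026,b[1])]).round(1).tolist())
print(observe()["time_s"],observe()["ft_force"])
E
```

```text
False 0.13695395175703362 [-3.05  1.53  6.61]
[16 25] [[258.7 257.1]
 [263.4 271.1]]
-0.1 [[267.1, 273.2], [262.5, 259.4]]
-0.05 [[266.4, 272.3], [261.7, 258.4]]
0 [[265.6, 271.4], [261.0, 257.5]]
0.05 [[264.7, 270.5], [260.1, 256.6]]
0.1 [[263.8, 269.6], [259.2, 255.8]]
[20 20] [[272.2 213.2]
 [263.8 229.2]]
-0.1 [[265.7, 231.6], [274.3, 215.1]]
0 [[264.4, 230.8], [273.0, 214.2]]
0.1 [[262.9, 229.9], [271.5, 213.2]]
31.1333 [ 0.13490727  0.84239688 -0.58363548]
```

View pics/scene12.png

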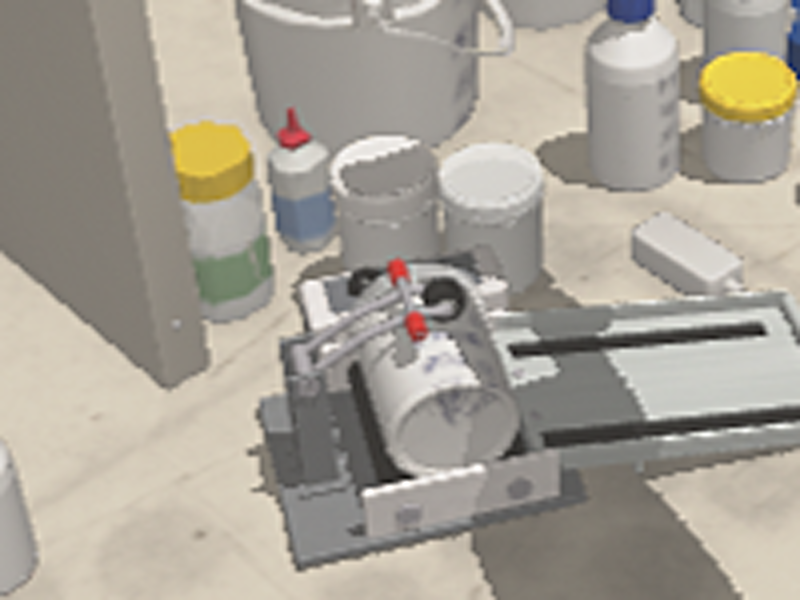

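View pics/top12.png

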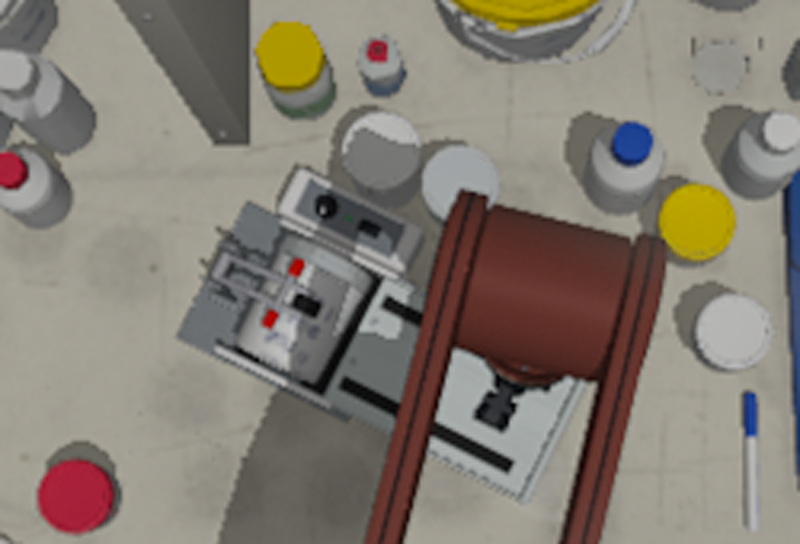

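The keeper is down with its wheel (scene crop (445,298)) on the pot. The angle estimates range from 0 to 0.1, so I'll refine them with a joint fit over all grip observations.

```bash
python3 -W ignore - <<'E'
from h import *
from scipy.optimize import least_squares
obs=[(0,"top",-1,236.9,194.8),(0,"top",1,228.4,211.1),(0,"scene",1,217.5,270.6),
(1,"scene",-1,251.2,251.9),(1,"scene",1,255.6,265.8),
(2,"scene",-1,258.7,257.1),(2,"scene",1,263.4,271.1),(2,"top",-1,272.2,213.2),(2,"top",1,263.8,229.2)]
def f(p):
    th=p[:3];dx,dy,g=p[3:6];cs={"top":p[6:8],"scene":p[8:10]};dyaw=p[10];r=[]
    u=np.array([np.cos(YAW+dyaw),np.sin(YAW+dyaw)]);w=np.array([-u[1],u[0]])
    for i,n,s,a,b in obs:
        x,z=bar(th[i]);q=proj(n,[[*(SEAT+[dx,dy]+u*x+w*s*g),z]])[0]+cs[n]
        r+=[(q[0]-a)/.4,(q[1]-b)/.4]
    return np.array(r+[dx/.002,dy/.002,(g-.026)/.002,dyaw/.015,*(p[6:10]/.8)])
r=least_squares(f,[1.65,.43,.03,0,0,.026,0,0,0,0,0])
c=np.linalg.inv(r.jac.T@r.jac);print(r.x.round(4),np.sqrt(np.diag(c))[:3],r.cost)
E
```

```text
[ 1.617e+00  3.769e-01  1.900e-02  2.000e-03  1.500e-03  2.550e-02
  3.650e-02 -4.054e-01 -7.467e-01  5.960e-02  9.000e-04] [0.01402178 0.01753413 0.01801979] 2.5058328379266133
```

The fitted keeper angle is 0.019 ± 0.018 rad, inside the window. The pot is seated and the robot is clear, so I'm handing in.

```bash
python3 -c "
from plant import *
job_done();print(observe()['time_s'])"
```

```text
the job is handed in; nothing more can be done
the job is handed in; nothing more can be done
```

The pot is in its seat between the rollers and the hold-down arm is down on it. I handed the job in after about 31 s of the 58 s allowed; the system gave no verdict.

- **Pot:** I pushed it up the ramp with both spread fingertips behind it, with contact forces of about 13 N or less. Near the top of the first roller the contact force faded. It then rolled on and dropped in by itself. After I backed off, fits to the depth images put it 1–3 mm from the seat in x, about 2–4 mm low in z and a few mm off along the rollers. I did not measure its position again after pressing the arm down, but it still looked seated in the last pictures.
- **Hold-down arm:** I swung it over from behind along the bar's arc, then pressed on the grips from above. The downward press met a hard stop at about 6–7 N, which I take as the wheel resting on the pot.
- **Arm angle:** Reading the angle from single images gave anything from 0 to 0.1 rad, partly above the 0.06 limit. A joint fit over both cameras gave 0.019 ± 0.018 rad, inside the window.
- **One early stop:** The first press stopped on the contact spike at its 6 N limit, so I repeated it with a 12 N limit.
- **Surroundings:** At hand-in the gripper was held clear above the ramp. The jars, bottles and marker looked unmoved in the pictures; I did not measure them.

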